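# Fetch the bone from behind the specimens for measuring

## Task

A leg bone lies in the blue specimen tray behind a jar and a mounted spine cast that leave no room to reach it. First stand both on the dark mat; only then lay the bone flat along the middle of the wooden measuring board, centred on its grey pad and lengthwise with the board (either end first); then put the jar and the cast back upright in the tray, each on the very spot it came from, to about a centimetre. Keep both from toppling, and leave the caliper and the dish alone.

Things in the scene. Friction and masses are not known exactly. Their poses are not given: they have to be found in the camera images.
- tray: Fixed open square blue plastic tray, 230 x 230 mm outside, walls 24 mm high and 5 mm thick, inner floor 5 mm above its underside. Origin: centre of its underside, on the table. Turned up to 0.25 rad. The jar and the spine cast stand side by side along its y, in either order, about 50 mm to the -x side (towards the robot) of its centre and 80 mm apart; the bone lies about 35 mm to the +x side, roughly along y. Places of tray, mat and board are exchanged between starts.
- mat: Fixed thin dark rubber mat, the side area: 120 mm (its x) x 240 mm (its y), 4 mm thick. Origin: centre of its underside.
- board: Fixed wooden measuring board, 240 mm long (its x) x 100 mm (its y), 12 mm thick, with a grey pad 170 x 64 mm in its middle whose top is 16 mm above the underside. A wooden end stop 14 mm thick, 52 mm high over the table, crosses its -x end; a steel scale runs along one long edge. Origin: centre of its underside; the pad's centre is straight above it.
- bone: Loose ivory-coloured leg bone, about 147 mm long along its x, lying flat on its knobbly ends (each about 60 mm across or less, up to 36 mm high). Its round shaft between them is 22 mm thick, with its axis 19 mm above the origin. Origin: centre of its underside, mid-length. About 120 g. Grip across the shaft, closing along its y, with the grip point about 20 to 25 mm above the origin.
- jar: Loose round amber jar with a white cap, 52 mm across, 100 mm high, about 220 g. Origin: centre of its underside. Grip across it, about 60 to 70 mm up, closing along the tray's x (its neighbour stands beside it along the tray's y).
- spine: Loose cast of three ivory vertebrae, 42 mm in diameter, stacked on a dark wooden foot 52 x 52 x 14 mm; 96 mm to the top of the bone (steel pin to 98 mm), about 250 g. Short bony spurs point to its -y, up to 34 mm from the axis. Origin: centre of the underside of the foot. Its x is within 0.15 rad of the tray's x. Grip across the vertebrae closing along its x, about 60 to 75 mm up.
- caliper: Bystander: steel sliding caliper with a black slide, 200 mm long, 8 mm high, lying loose on the table. Origin: mid-length of its bar on its underside.
- dish: Bystander: loose white ceramic dish, 90 mm across, 35 mm high. Origin: centre of its underside.
There are look-alikes about, which are no part of the job. Leave any green or red look-alike of the spine alone.

How it is judged (in metres and radians):
On the way, in this order (a step that is already met when the one before it is completed fails the run):
1. jar and spine cast both stand released on the mat (x of jar in the frame of mat between -0.06 and 0.06 m and y of jar in the frame of mat between -0.12 and 0.12 m and z of jar in the frame of mat between 0 and 0.01 m and angle between each of jar, spine's own z axis and vertical below 0.15 rad and linear speed of each of jar, spine below 0.03 m/s and contact force between the fingers and jar below 0.05 N and x of spine in the frame of mat between -0.06 and 0.06 m and y of spine in the frame of mat between -0.12 and 0.12 m and z of spine in the frame of mat between 0 and 0.01 m and contact force between the fingers and spine below 0.05 N), for 0.2 s.
2. the bone lies released on the pad of the measuring board, lengthwise (x of bone in the frame of board between -0.015 and 0.015 m and y of bone in the frame of board between -0.015 and 0.015 m and z of bone in the frame of board between 0.01 and 0.022 m and angle between the x axis of bone and the x axis of board, either way round below 0.2 rad and angle between bone's own z axis and vertical below 0.3 rad and linear speed of bone below 0.03 m/s and contact force between the fingers and bone below 0.05 N), for 0.2 s.
At the end, for the whole second after the job is handed in: The bone lies flat and released on the board's pad, its middle within 15 mm of the pad's centre along and across the board, lengthwise within 0.2 rad either way round; jar and spine cast each stand upright, released and at rest within 15 mm of the spot where that one stood at the start (all of step 2 and distance of each of jar, spine from where it was at the start of the episode below 0.015 m and angle between each of jar, spine's own z axis and vertical below 0.15 rad and linear speed of each of jar, spine below 0.03 m/s and contact force between the fingers and jar below 0.05 N and contact force between the fingers and spine below 0.05 N); the robot touches nothing.
It fails at once if the jar or the spine cast topples (angle between any of jar, spine's own z axis and vertical above 0.6 rad).
It fails at once if the caliper or the dish is disturbed (distance of any of caliper, dish from where it was at the start of the episode above 0.02 m).
It also fails if it takes over 128 s, if anything falls off the work surface, if the arm or the gripper's body presses on something with over 40 N, if the wrist force passes 120 N, or if a joint passes its speed limit or range.

## Robot

A 6-joint arm with a two-finger parallel gripper is mounted at the origin on the work surface. World frame = base frame: x ahead of the robot, y to its left, z up, the work surface at z = 0. Lengths are in m, angles in degrees, forces in N, time in s.
With the tool pointing down it reaches from about 0.35 to 0.875 m from the base axis. Payload 4.2 kg.
Tool frame: the origin (TCP) lies midway between the tips of the shut fingers; the grasp point (between the pads) lies 19 mm behind it; z points along the fingers, y is the line along which they close (so a half turn about z gives the same grasp; the last joint's range is limited). The gripper opens to 87 mm and grips with 3 to 60 N. Pads are 19 mm wide; open, the fingers measure 117 mm over their backs; the gripper's body (75 mm by 190 mm) begins 51 mm behind the grasp point.
Start: joints at [-58.637, 22.042, 0.453, 0, -68.411, -14.817], TCP at [0.178, -0.599, 0.223] pointing down, gripper open.
Joint ranges: [-179.83, 179.83], [-69.29, 118.12], [-61.27, 80.66], [-181.25, 117.63], [-171.15, -9.14], [-177.46, 177.46]. Speed limits (degrees/s): [159.86, 159.86, 180, 180, 180, 180].

## Interface

Orientations are given as a 3x3 rotation matrix whose columns are the frame's x, y, z axes.
In Python, from station import r, cams gives the robot as it stands.
- The arm moves only by the tool play_rows, never from a script. Its argument "commands" is text: rows parted by semicolons, each of 6 numbers parted by spaces: the shift along the world's x, y, z normalised to -1 to 1, where 1 is 30 mm, then the turn, a rotation vector about the world's x, y, z normalised to -1 to 1, where 1 is 0.15 rad. A call has 1 to 20 rows; each row shifts and turns the commanded pose from where the row before left it; what a row does not reach is not made up. A row lasts 1/10 s, in which the tool goes at most 50 mm and 8.59 degrees, less where a joint would pass 70% of its speed; a pose out of reach is approached as far as the arm can. A call with a number of a shift or a turn outside -1 to 1 is refused whole. A call with a gripper value outside its range is refused whole. "grip" is the finger opening in mm, from 0 to 87, set as the call begins (left out, the last holds). The fingers move at their own pace and stop on an object; the grip force is fixed at half the most. Time passes only in rows, so rows that do not move let the fingers close. It gives the time, the measured TCP pose, the force, the opening and the grip force at its end, in the units of the state.
- r.sense(): the state, without advancing time (a new reading comes with each control period).
- cams.capture(name): name is "scene" or "top"; returns (picture, depth): 400x640x3 uint8, blue, green, red; 400x640 float32, m along the optical axis (not along the pixel's ray), 0 where there is no reading.
- cams.camera_info(name): a dict with "mtx" (3x3 intrinsics, pixels), "R" (3x3) and "t" (3): a world point X has camera coordinates R X + t. Camera axes: x right, y down, z forward; pixel columns grow to the right and rows downward; lengths in m; the calibration is good to about 2 mm. A picture is of the moment at which its call begins. camera_info takes no time and is no camera call.
- r.finish_job(): hands the job in; it is judged then, once.
The state is a dict: "time_s": time; "joints": joint angles; "joint_velocities": joint speeds; "effort": joint torques, N m; "tcp_pos": TCP position; "ee_rot": TCP orientation; "wrist_force": force on the tool from outside, world axes, zero at the start; "moment": the same for the moment, N m; "gripper_width": opening from 0.0 (shut) to 1.0 (fully open); "gripper_force": force on a finger pad.
Only numpy, scipy, OpenCV 4.12 (cv2) and the standard library are available. Lean on these libraries where they do the work, as an engineer would, in place of code of your own. Each camera call takes 0.05 s, during which the arm holds its last target. There are 200 camera calls.

## Working session

There is one attempt and no reset: what is moved stays moved. The work goes in short steps, Python scripts to look and compute and a tool call to move; the robot and the scene stay as the last step left them, time stands still between calls to the robot, and variables do not carry over. Pictures are saved under pics/ and viewed, at most 14 in all, crops included, and the job is handed in when it is done.

Besides the shell and the picture viewer there is one more tool, called after ">>>" in YAML: its name, and indented under it one key for each argument. play_rows: Moves the arm, as the interface text tells. Scaled input: -1 to 1 covers 30 mm each way for a shift and 0.15 rad each way for a turn. Its arguments: {"type":"object","properties":{"commands":{"type":"string"},"grip":{"type":"number"}},"required":["commands"]}

```bash
mkdir -p pics; ls; python3 - <<'E'
from station import r,cams
import cv2,numpy as np
for n in("scene","top"):
    p,d=cams.capture(n);cv2.imwrite(f"pics/{n}0.png",p);np.save(f"{n}0.npy",d)
    i=cams.camera_info(n);print(n,i["mtx"].round(1).tolist(),(-i["R"].T@i["t"]).round(3),i["R"].round(3).tolist(),(d>0).mean())
s=r.sense();print(s["time_s"],s["tcp_pos"],s["ee_rot"])
E
```

```text
pics
scene [[390.0, 0.0, 327.6], [0.0, 390.0, 196.1], [0.0, 0.0, 1.0]] [ 1.136 -0.016  0.956] [[-0.123, 0.992, 0.013], [0.827, 0.11, -0.551], [-0.548, -0.058, -0.834]] 0.9959765625
top [[362.4, 0.0, 314.8], [0.0, 362.4, 199.4], [0.0, 0.0, 1.0]] [ 0.364 -0.101  1.033] [[-0.005, -1.0, -0.028], [-0.987, 0.009, -0.16], [0.16, 0.027, -0.987]] 0.996078125
0.1 [ 0.17783282 -0.59858384  0.2215631 ] [[-9.58630950e-01 -2.84651072e-01 -6.85356554e-04]
 [-2.84651871e-01  9.58629105e-01  1.88453682e-03]
 [ 1.20567315e-04  2.00166335e-03 -9.99997989e-01]]
```

View pics/scene0.png

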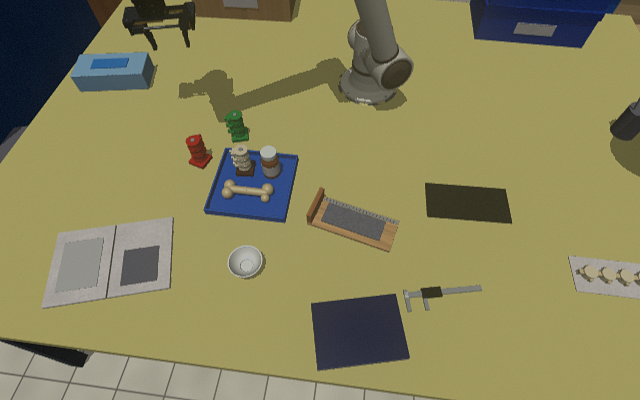

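View pics/top0.png

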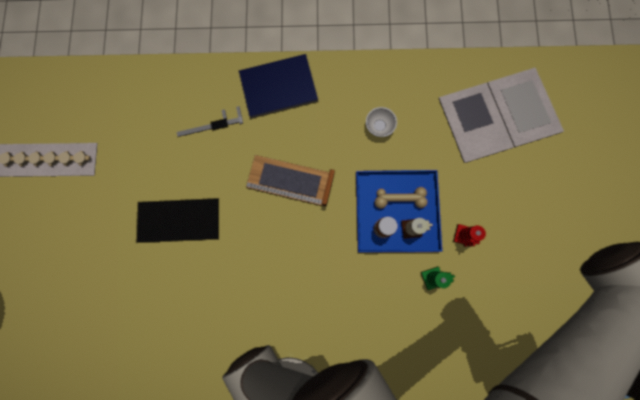

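The top view shows the tray at (398,212), with the jar cap at (388,227), the ivory spine at (418,228) and the bone at (401,198). The board is at (290,181) with its stop on the right, the mat at (178,220), the dish at (380,123) and the caliper at (212,126).

Possible mix-ups:
- **Spine:** ivory in the tray (418,228), red (470,235) or green (437,278). I choose the ivory one.
- **Mat:** the black rubber at (178,220) or the navy notebook (278,86). I choose the black rubber.

I'll check both choices in a close crop while measuring.

```bash
cat > h.py <<'E'
import cv2,numpy as np
from station import r,cams
def rays(n,uv,z):
    i=cams.camera_info(n);uv=np.atleast_2d(np.float64(uv))
    d=np.c_[(uv-[i["mtx"][0,2],i["mtx"][1,2]])/[i["mtx"][0,0],i["mtx"][1,1]],np.ones(len(uv))]@i["R"]
    c=-i["R"].T@i["t"];return c+d*((z-c[2])/d[:,2])[:,None]
def cloud(n,D):
    i=cams.camera_info(n);v,u=np.mgrid[:400,:640]
    P=np.stack([(u-i["mtx"][0,2])/i["mtx"][0,0]*D,(v-i["mtx"][1,2])/i["mtx"][1,1]*D,D],-1)-i["t"]
    return P@i["R"]
def big(m):
    n,l,s,_=cv2.connectedComponentsWithStats(np.uint8(m));k=1+np.argmax(s[1:,4]);return l==k
def rect(n,m,z):
    v,u=np.nonzero(big(m));P=rays(n,np.c_[u,v],z)[:,:2]
    (c,s,a)=cv2.minAreaRect(np.float32(P*1000));return np.round(c,1),np.round(s,1),round(a,1)
E
cat > m.py <<'E'
from h import *
for n in("top","scene"):
    p=cv2.imread(f"pics/{n}0.png");D=np.load(f"{n}0.npy");C=cloud(n,D);H=cv2.cvtColor(p,cv2.COLOR_BGR2HSV)
    h,s,v=[H[...,k].astype(int) for k in range(3)]
    reg=lambda x0,x1,y0,y1:(C[...,0]>x0)&(C[...,0]<x1)&(C[...,1]>y0)&(C[...,1]<y1)
    tr=big((h>105)&(h<125)&(s>180)&(v>70)&reg(.2,.7,-.6,-.1));print(n,"tray",rect(n,tr,.024))
    hull=cv2.convexHull(np.argwhere(tr)[:,::-1].astype(np.int32));T=np.zeros(tr.shape,np.uint8);cv2.fillConvexPoly(T,hull,1);T=cv2.dilate(T,np.ones((25,25)))>0
    print(" mat",rect(n,(v<45)&reg(.15,.5,.15,.6),.004))
    bd=reg(.2,.7,-.2,.2)&~T&(h<20)&(s>90)&(v>60)&(C[...,2]<.08)
    print(" wood",rect(n,bd,.012)); pad=reg(.2,.7,-.15,.15)&~T&(s<60)&(v>40)&(v<110)&(C[...,2]<.03); print(" pad",rect(n,pad,.016))
    hi=T&(C[...,2]>.075)&(C[...,2]<.12)&reg(.2,.45,-.6,0)
    N,l,st,ce=cv2.connectedComponentsWithStats(np.uint8(hi))
    for k in range(1,N):
        if st[k,4]>15:
            q=C[l==k];print(" tall",ce[k].round(1),st[k,4],q.mean(0).round(4),q.min(0).round(3),q.max(0).round(3),H[l==k].mean(0).round())
    b=big(T&(h<30)&(v>110)&(C[...,2]>.014)&(C[...,2]<.05)&reg(.3,.55,-.6,0));print(" bone",rect(n,b,.024),C[b].mean(0).round(3),C[b][:,2].max().round(3))
    for nm,m in(("red",((h<8)|(h>172))&(s>150)&(v>90)),("green",(h>45)&(h<85)&(s>120))):
        m=big(m&reg(.1,.5,-.7,-.1));print(" ",nm,C[m].min(0).round(3),C[m].max(0).round(3))
    for nm,x in(("dish",reg(.45,.7,-.4,-.15)&(C[...,2]>.012)),("cal",reg(.4,.8,.1,.5)&(s<90)&(v<200))):
        print(" ",nm,C[x].min(0).round(3),C[x].max(0).round(3))
p=cv2.imread("pics/scene0.png")[100:260,170:420];cv2.imwrite("pics/c1.png",cv2.resize(p,None,fx=3,fy=3,interpolation=2))
E
python3 m.py
```

```text
top tray (array([ 494.2, -305.1]), array([224.1, 223. ]), 89.9)
 mat (array([457.5, 323. ]), array([ 84.6, 233.4]), 0.5)
 wood (array([591.4,  -2.5]), array([239.2, 110.3]), 76.2)
 pad (array([579.8,   2.2]), array([169.8,  78.1]), 75.7)
 tall [386.1 228.8] 204 [ 0.4373 -0.2582  0.1011] [ 0.421 -0.283  0.075] [ 0.45  -0.236  0.11 ] [106.  24. 134.]
 tall [419.3 227.8] 175 [ 0.4395 -0.3433  0.0986] [ 0.426 -0.374  0.075] [ 0.45  -0.322  0.108] [ 29.  35. 132.]
 bone (array([ 531.1, -316.1]), array([ 40.1, 135.7]), 0.9) [ 0.53  -0.315  0.036] 0.044
  red [ 0.395 -0.508  0.085] [ 0.444 -0.47   0.101]
  green [ 0.28  -0.449  0.   ] [ 0.364 -0.101  1.033]
  dish [ 0.45  -0.398  0.012] [ 0.611 -0.19   0.11 ]
  cal [ 0.417  0.101 -0.004] [0.8   0.439 0.019]
scene tray (array([ 510.6, -276.7]), array([0., 0.]), 0.0)
 mat (array([422.9, 439.2]), array([0., 0.]), 0.0)
 wood (array([579.7,  -3. ]), array([247.7, 125.3]), 75.4)
 pad (array([583.8,   0.8]), array([169.8,  75.9]), 75.7)
 bone (array([ 525.6, -276.1]), array([67.3, 44.7]), 88.0) [ 0.533 -0.27   0.032] 0.041
  red [ 0.409 -0.518  0.003] [ 0.461 -0.461  0.061]
  green [ 0.193 -0.455 -0.005] [ 0.341 -0.365  0.097]
  dish [ 0.45  -0.398  0.012] [ 0.615 -0.19   0.107]
  cal [ 0.414  0.102 -0.009] [0.8   0.444 0.019]
```

```bash
python3 - <<'E'
from h import *
print("mat2: top pixel rows");
p=cv2.imread("pics/top0.png");print(p[220,178],p[86,278],p[181,290],p[165,262],p[198,401])
E
```

```text
mat2: top pixel rows
[13 14 15] [51 24 21] [68 60 61] [ 67 102 138] [ 87 119 137]
```

View pics/c1.png

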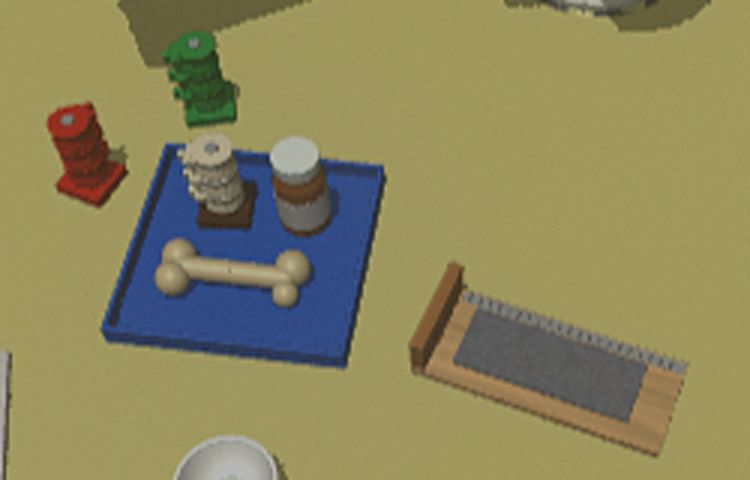

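The crop confirms the ivory spine in the tray with its pin at about scene (240,149), the white-capped jar beside it with its cap at (268,152), and the bone at (248,190). The board's stop is at its left end and its scale is on the robot side. I'll now measure them more precisely.

```bash
cat > m2.py <<'E'
from h import *
def poly(n,m,z,tag):
    c,s,a=rect(n,m,z);print(n,tag,c,s,a)
for n in("top","scene"):
    p=cv2.imread(f"pics/{n}0.png");H=cv2.cvtColor(p,cv2.COLOR_BGR2HSV)
    h,s,v=[H[...,k].astype(int) for k in range(3)]
    def box(x0,x1,y0,y1):
        m=np.zeros(h.shape,bool);m[y0:y1,x0:x1]=1;return m
    t=n=="top"
    B=box(345,455,160,265) if t else box(195,310,140,230)
    tr=B&(h>100)&(h<130)&(s>120);poly(n,tr,.024,"tray@24");
    q=cv2.approxPolyDP(cv2.convexHull(np.argwhere(big(tr))[:,::-1].astype(np.int32)),4,True)[:,0];print(q.tolist(),(rays(n,q,.024)[:,:2]*1000).round().tolist())
    B=box(120,235,185,255) if t else box(415,520,175,230);poly(n,B&(v<60),.004,"mat")
    B=box(240,340,145,215) if t else box(300,405,185,255);
    pad=B&(s<70)&(v<(85 if t else 100));poly(n,cv2.morphologyEx(np.uint8(pad),2,np.ones((3,3))),.016,"pad")
    wood=B&(h<20)&(s>90);
    B=box(372,400,212,242) if t else box(258,281,143,165)
    cap=big(B&(s<60)&(v>110));y,x=np.nonzero(cap);print(" cap",x.min(),x.max(),y.min(),y.max());poly(n,cap,.105,"cap@105")
    B=box(365,440,180,214) if t else box(215,280,176,206)
    bone=B&(h>8)&(h<30)&(v>100)&(s<150)&(s>30);poly(n,bone,.022,"bone@22")
    B=box(400,435,215,242) if t else box(225,260,143,182)
    m=np.uint8(big(B&(h<35)&(s<130)&(v>90)));poly(n,m,.1,"spine@100")
o=np.hstack([cv2.resize(cv2.imread("pics/top0.png")[170:250,365:445],(400,400),interpolation=0),cv2.resize(cv2.imread("pics/scene0.png")[135:185,220:270],(400,400),interpolation=0)]);cv2.imwrite("pics/c2.png",o)
E
python3 m2.py
```

```text
top tray@24 [ 495.1 -305. ] [226.9 226.7] 0.1
[[441, 249], [359, 251], [357, 172], [435, 171]] [[387.0, -418.0], [383.0, -195.0], [606.0, -195.0], [606.0, -415.0]]
top mat [474.7 323.2] [116.1 236. ] 2.2
top pad [586.5  -1.2] [166.6  62. ] 75.6
 cap 379 396 217 234
top cap@105 [ 446.9 -261.4] [44.4 42.1] 43.7
top bone@22 [ 534.3 -317.2] [136.8  48.4] 89.5
top spine@100 [ 444.1 -347.4] [46.2 35.9] 89.6
scene tray@24 [ 504.5 -304.4] [237.6 228.2] 0.1
[[297, 156], [283, 218], [205, 212], [225, 148]] [[389.0, -191.0], [611.0, -193.0], [621.0, -411.0], [388.0, -418.0]]
scene mat [477.8 323.2] [116.3 237.1] 2.2
scene pad [ 5.899e+02 -3.000e-01] [168.9  63.3] 75.9
 cap 260 277 145 159
scene cap@105 [ 450.6 -260.8] [47.4 45.3] 48.3
scene bone@22 [ 533.1 -313.8] [ 60.5 143.7] 0.5
scene spine@100 [ 472.2 -333.8] [97.5 99.8] 7.7
```

View pics/c2.png

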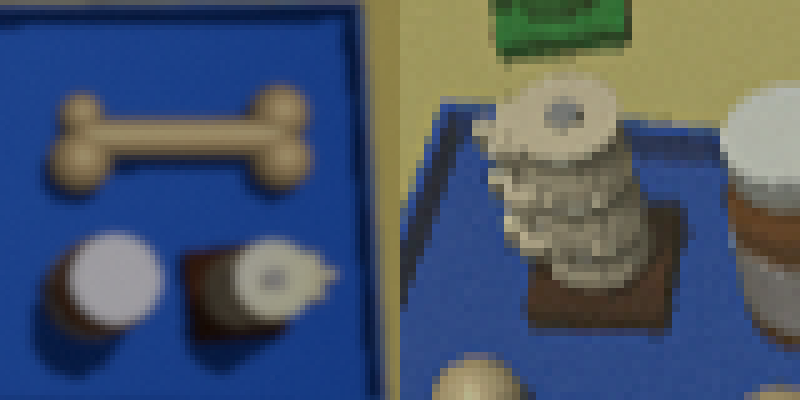

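```bash
python3 - <<'E'
from h import *
print("pin",rays("top",(419.4,225.3),.103).round(4),rays("scene",(240.2,149.0),.103).round(4))
print("cap",rays("top",(387.6,225.4),.105).round(4))
print("scene cap",rays("scene",(268.3,150.5),.105).round(4))
# shaft: yellow bone columns between knobs (top)
p=cv2.imread("pics/top0.png");H=cv2.cvtColor(p,cv2.COLOR_BGR2HSV).astype(int);m=(H[...,0]>8)&(H[...,0]<35)&(H[...,2]>75)
for x0 in(389,395,401,407,413):
    y=np.nonzero(m[185:210,x0])[0]+185;print(x0,y.min(),y.max(),rays("top",(x0,y.mean()),.024).round(4)[0,:2])
x=np.nonzero(m[185:210,365:440].any(0))[0]+365;print(x.min(),x.max(),rays("top",[(x.min(),197),(x.max(),197)],.022).round(4)[:,:2])
# foot front edge in scene
print("foot",rays("scene",[(220+128/8,135+327/8),(220+270/8,135+330/8)],.008).round(4)[:,:2])
E
```

```text
pin [[ 0.4456 -0.3427  0.103 ]] [[ 0.4491 -0.34    0.103 ]]
cap [[ 0.4458 -0.2616  0.105 ]]
scene cap [[ 0.4455 -0.2594  0.105 ]]
389 194 200 [ 0.5328 -0.2824]
395 194 200 [ 0.5326 -0.2992]
401 194 200 [ 0.5325 -0.3159]
407 194 200 [ 0.5323 -0.3327]
413 194 200 [ 0.5321 -0.3494]
376 439 [[ 0.5334 -0.2464]
 [ 0.5318 -0.4222]]
foot [[ 0.4769 -0.3628]
 [ 0.4712 -0.3097]]
```

>>> play_rows:
  commands: "0.745 0.939 0 0 0 0.712;0.745 0.939 0 0 0 0.712;0.745 0.939 0 0 0 0.712;0.745 0.939 0 0 0 0.712;0.745 0.939 0 0 0 0.712;0.745 0.939 0 0 0 0.712;0.745 0.939 0 0 0 0.712;0.745 0.939 0 0 0 0.712;0.745 0.939 0 0 0 0.712;0.745 0.939 0 0 0 0.712;0.745 0.939 0 0 0 0.712;0.745 0.939 0 0 0 0.712;0 0 0 0 0 0;0 0 0 0 0 0;0 0 0 0 0 0"
  grip: 74

```text
time_s: 1.6
tcp_pos: [0.4456, -0.2613, 0.2222]
ee_rot: [[-0.001, -1.0, -0.001], [-1.0, 0.001, 0.0], [-0.0, 0.001, -1.0]]
wrist_force: [-0.9, 0.0, 0.7]
gripper_width: 0.848
gripper_force: 0.0
```

>>> play_rows:
  commands: "0 0 -0.8 0 0 0;0 0 -0.8 0 0 0;0 0 -0.8 0 0 0;0 0 -0.8 0 0 0;0 0 -0.8 0 0 0;0 0 -0.7 0 0 0;0 0 -0.5 0 0 0;0 0 -0.47 0 0 0;0 0 0 0 0 0;0 0 0 0 0 0"

```text
time_s: 2.6
tcp_pos: [0.4459, -0.2619, 0.0526]
ee_rot: [[-0.002, -1.0, -0.0], [-1.0, 0.002, -0.0], [0.0, 0.0, -1.0]]
wrist_force: [1.3, -0.9, 1.1]
gripper_width: 0.852
gripper_force: 0.0
```

>>> play_rows:
  commands: "0 0 0 0 0 0;0 0 0 0 0 0;0 0 0 0 0 0;0 0 0 0 0 0;0 0 0 0 0 0;0 0 0 0 0 0;0 0 0 0 0 0;0 0 0 0 0 0"
  grip: 30

```text
time_s: 3.4
tcp_pos: [0.446, -0.2611, 0.0529]
ee_rot: [[-0.0, -1.0, -0.0], [-1.0, 0.0, -0.0], [0.0, 0.0, -1.0]]
wrist_force: [-2.6, -1.0, 5.9]
gripper_width: 0.591
gripper_force: 30.0
```

```bash
python3 - <<'E'
from h import *
p,_=cams.capture("scene");cv2.imwrite("pics/s2.png",cv2.resize(p[100:250,180:330],(600,600)))
s=r.sense();print(s["tcp_pos"],s["wrist_force"],s["joints"])
E
```

```text
[ 0.44597025 -0.26112108  0.05292002] [-2.24104328  0.48544644  6.67872156] [-1.23276237e+01  2.28138029e+01 -2.69443238e+01  2.46094815e-02
 -4.02676195e+01  1.22997648e+01]
```

View pics/s2.png

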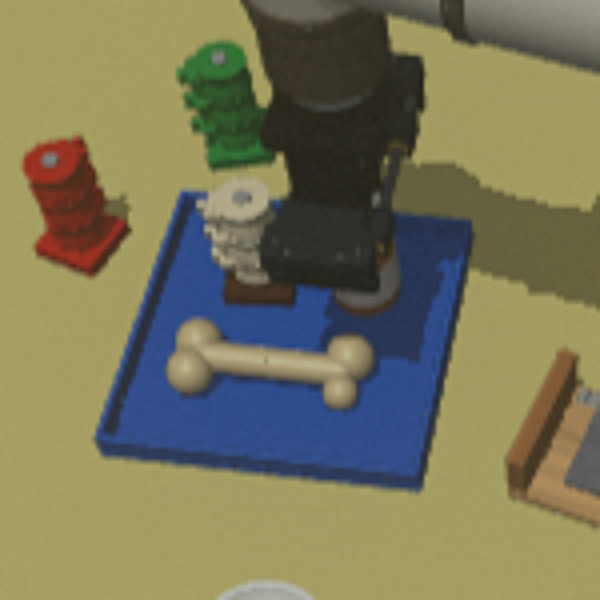

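>>> play_rows:
  commands: "0 0 0.3 0 0 0;0 0 0.6 0 0 0;0 0 0.7 0 0 0;0 0 0.7 0 0 0;0 0.3 0.5 0 0 0;0 0.6 0.2 0 0 0;0.1 0.8 0 0 0 0;0.1 0.8 0 0 0 0;0.1 0.8 0 0 0 0;0.1 0.8 0 0 0 0;0.1 0.8 0 0 0 0;0.1 0.8 0 0 0 0;0.1 0.8 0 0 0 0;0.1 0.8 0 0 0 0;0.1 0.8 0 0 0 0;0.1 0.8 0 0 0 0;0 0.8 0 0 0 0;0 0.8 0 0 0 0;0 0.8 0 0 0 0;0 0.8 0 0 0 0"

```text
time_s: 5.45
tcp_pos: [0.4758, 0.1031, 0.1422]
ee_rot: [[-0.001, -1.0, -0.0], [-1.0, 0.001, 0.001], [-0.001, 0.0, -1.0]]
wrist_force: [0.9, 0.6, -2.8]
gripper_width: 0.59
gripper_force: 30.0
```

>>> play_rows:
  commands: "0 0.8 0 0 0 0;0 0.8 0 0 0 0;0 0.8 0 0 0 0;0 0.8 0 0 0 0;0 0.8 0 0 0 0;0 0.8 0 0 0 0;0 0.8 0 0 0 0;0 0.8 0 0 0 0;0 0.8 0 0 0 0;0 0.8 0 0 0 0;0 0.8 0 0 0 0;0 0.5 0 0 0 0;0 0 0 0 0 0;0 0 0 0 0 0;0 0 0 0 0 0"

```text
time_s: 6.95
tcp_pos: [0.476, 0.38, 0.1422]
ee_rot: [[-0.001, -1.0, -0.001], [-1.0, 0.001, -0.001], [0.001, 0.001, -1.0]]
wrist_force: [-0.0, 0.2, -2.5]
gripper_width: 0.591
gripper_force: 30.0
```

>>> play_rows:
  commands: "0 0 -0.5 0 0 0;0 0 -0.7 0 0 0;0 0 -0.7 0 0 0;0 0 -0.5 0 0 0;0 0 -0.3 0 0 0;0 0 -0.2 0 0 0;0 0 -0.1 0 0 0;0 0 -0.01 0 0 0;0 0 0 0 0 0;0 0 0 0 0 0"

```text
time_s: 7.95
tcp_pos: [0.4765, 0.3813, 0.0529]
ee_rot: [[-0.0, -1.0, 0.001], [-1.0, 0.0, 0.001], [-0.001, -0.001, -1.0]]
wrist_force: [-0.7, -0.3, -2.9]
gripper_width: 0.592
gripper_force: 30.0
```

>>> play_rows:
  commands: "0 0 0 0 0 0;0 0 0 0 0 0;0 0 0 0 0 0;0 0 0 0 0 0;0 0 0 0 0 0;0 0 0 0 0 0"
  grip: 76

```text
time_s: 8.55
tcp_pos: [0.4763, 0.381, 0.0522]
ee_rot: [[-0.0, -1.0, 0.0], [-1.0, 0.0, 0.0], [-0.0, -0.0, -1.0]]
wrist_force: [-0.3, 0.1, -0.1]
gripper_width: 0.867
gripper_force: 0.0
```

>>> play_rows:
  commands: "0 0 0.4 0 0 0;0 0 0.6 0 0 0;0 0 0.8 0 0 0;0 0 0.8 0 0 0;0 0 0.8 0 0 0;0 0 0.6 0 0 0;0 0 0 0 0 0;0 -0.5 0 0 0 0;0 -0.8 0 0 0 0;0 -0.8 0 0 0 0;0 -0.8 0 0 0 0;0 -0.8 0 0 0 0;0 -0.8 0 0 0 0;0 -0.8 0 0 0 0;0 -0.8 0 0 0 0;0 -0.8 0 0 0 0;0 -0.8 0 0 0 0"
  grip: 76

```text
time_s: 10.25
tcp_pos: [0.4749, 0.1477, 0.171]
ee_rot: [[-0.001, -1.0, -0.003], [-1.0, 0.001, -0.001], [0.001, 0.003, -1.0]]
wrist_force: [0.5, 0.2, -0.0]
gripper_width: 0.873
gripper_force: 0.0
```

>>> play_rows:
  commands: "0 -0.85 0 0 0 0;0 -0.85 0 0 0 0;0 -0.85 0 0 0 0;0 -0.85 0 0 0 0;-0.1 -0.85 0 0 0 0.07;-0.1 -0.85 0 0 0 0.1;-0.1 -0.85 0 0 0 0.1;-0.1 -0.85 0 0 0 0.1;-0.1 -0.85 0 0 0 0.1;-0.1 -0.85 0 0 0 0.1;-0.1 -0.85 0 0 0 0.1;-0.1 -0.85 0 0 0 0;-0.1 -0.85 0 0 0 0;-0.07 -0.85 0 0 0 0;0 -0.85 0 0 0 0;0 -0.85 0 0 0 0;0 -0.85 0 0 0 0;0 -0.85 0 0 0 0;0 -0.85 0 0 0 0;0 -0.2 0 0 0 0"
  grip: 72

```text
time_s: 12.25
tcp_pos: [0.4454, -0.3423, 0.1706]
ee_rot: [[0.097, -0.995, -0.003], [-0.995, -0.097, 0.001], [-0.001, 0.003, -1.0]]
wrist_force: [-0.7, 0.0, -0.4]
gripper_width: 0.827
gripper_force: 0.0
```

>>> play_rows:
  commands: "0 0 0 0 0 0;0 0 0 0 0 0;0 0 0 0 0 0"

```text
time_s: 12.55
tcp_pos: [0.4468, -0.3396, 0.172]
ee_rot: [[0.101, -0.995, -0.001], [-0.995, -0.101, 0.0], [-0.0, 0.0, -1.0]]
wrist_force: [-0.2, 0.7, -1.7]
gripper_width: 0.829
gripper_force: 0.0
```

>>> play_rows:
  commands: "0 -0.05 -0.5 0 0 0;0 0 -0.8 0 0 0;0 0 -0.8 0 0 0;0 0 -0.8 0 0 0;0 0 -0.6 0 0 0;0 0 -0.3 0 0 0;0 0 -0.18 0 0 0;0 0 0 0 0 0;0 0 0 0 0 0"

```text
time_s: 13.45
tcp_pos: [0.4478, -0.3422, 0.0537]
ee_rot: [[0.1, -0.995, 0.002], [-0.995, -0.1, -0.001], [0.001, -0.001, -1.0]]
wrist_force: [0.7, 0.2, 0.1]
gripper_width: 0.827
gripper_force: 0.0
```

>>> play_rows:
  commands: "0 0 0 0 0 0;0 0 0 0 0 0;0 0 0 0 0 0;0 0 0 0 0 0;0 0 0 0 0 0;0 0 0 0 0 0;0 0 0 0 0 0;0 0 0 0 0 0;0 0 0 0 0 0"
  grip: 25

```text
time_s: 14.35
tcp_pos: [0.4465, -0.3419, 0.0527]
ee_rot: [[0.1, -0.995, -0.001], [-0.995, -0.1, 0.0], [-0.001, 0.001, -1.0]]
wrist_force: [-2.8, -0.3, 2.3]
gripper_width: 0.452
gripper_force: 30.0
```

>>> play_rows:
  commands: "0 0 0.3 0 0 0;0 0 0.6 0 0 0;0 0 0.7 0 0 0;0 0 0.7 0 0 0;0 0.3 0.5 0 0 0;0 0.6 0.2 0 0 0;0.1 0.8 0 0 0 0;0.1 0.8 0 0 0 0;0.1 0.8 0 0 0 0;0.1 0.8 0 0 0 0;0.1 0.8 0 0 0 0;0.1 0.8 0 0 0 0;0.1 0.8 0 0 0 0;0.1 0.8 0 0 0 0;0.1 0.8 0 0 0 0;0.1 0.8 0 0 0 0;0 0.8 0 0 0 0;0 0.8 0 0 0 0;0 0.8 0 0 0 0;0 0.8 0 0 0 0"

```text
time_s: 16.35
tcp_pos: [0.4767, 0.0226, 0.1429]
ee_rot: [[0.1, -0.995, 0.001], [-0.995, -0.1, 0.001], [-0.001, -0.001, -1.0]]
wrist_force: [0.5, -0.9, -1.8]
gripper_width: 0.453
gripper_force: 30.0
```

>>> play_rows:
  commands: "0 0.8 0 0 0 0;0 0.8 0 0 0 0;0 0.8 0 0 0 0;0 0.8 0 0 0 0;0 0.8 0 0 0 0;0 0.8 0 0 0 0;0 0.8 0 0 0 0;0 0.8 0 0 0 0;0 0.8 0 0 0 0;0 0.6 0 0 0 0;0 0.3 0 0 0 0;0 0 0 0 0 0;0 0 0 0 0 0;0 0 0 0 0 0"

```text
time_s: 17.75
tcp_pos: [0.4769, 0.263, 0.1427]
ee_rot: [[0.099, -0.995, -0.001], [-0.995, -0.099, -0.0], [0.0, 0.001, -1.0]]
wrist_force: [-0.7, 0.5, -2.8]
gripper_width: 0.457
gripper_force: 30.0
```

>>> play_rows:
  commands: "0 0 -0.5 0 0 0;0 0 -0.7 0 0 0;0 0 -0.7 0 0 0;0 0 -0.5 0 0 0;0 0 -0.3 0 0 0;0 0 -0.2 0 0 0;0 0 -0.1 0 0 0;0 0 0 0 0 0;0 0 0 0 0 0;0 0 0 0 0 0"

```text
time_s: 18.75
tcp_pos: [0.4775, 0.2643, 0.0534]
ee_rot: [[0.1, -0.995, 0.001], [-0.995, -0.1, 0.001], [-0.001, -0.001, -1.0]]
wrist_force: [-0.2, 0.6, -2.9]
gripper_width: 0.452
gripper_force: 30.0
```

>>> play_rows:
  commands: "0 0 -0.03 0 0 0;0 0 0 0 0 0;0 0 0 0 0 0"

```text
time_s: 19.05
tcp_pos: [0.4771, 0.264, 0.0519]
ee_rot: [[0.1, -0.995, 0.0], [-0.995, -0.1, 0.0], [-0.0, -0.0, -1.0]]
wrist_force: [-0.8, 0.1, -2.2]
gripper_width: 0.449
gripper_force: 30.0
```

>>> play_rows:
  commands: "0 0 0 0 0 0;0 0 0 0 0 0;0 0 0 0 0 0;0 0 0 0 0 0;0 0 0 0 0 0;0 0 0 0 0 0;0 0 0 0 0 0"
  grip: 74

```text
time_s: 19.75
tcp_pos: [0.4771, 0.264, 0.0519]
ee_rot: [[0.1, -0.995, 0.0], [-0.995, -0.1, 0.0], [-0.0, -0.0, -1.0]]
wrist_force: [-0.4, -0.2, 0.3]
gripper_width: 0.846
gripper_force: 0.0
```

>>> play_rows:
  commands: "0 0 0.4 0 0 0;0 0 0.6 0 0 0;0 0 0.8 0 0 0;0 0 0.8 0 0 0;0 0 0.8 0 0 0;0 0 0.6 0 0 0;0 0 0 0 0 0;0 -0.5 0 0 0 0;0 -0.8 0 0 0 0;0 -0.8 0 0 0 -0.17;0 -0.8 0 0 0 -0.2;0 -0.8 0 0 0 -0.2;0 -0.8 0 0 0 -0.1;0 -0.8 0 0 0 0;0 -0.8 0 0 0 0;0 -0.8 0 0 0 0;0 -0.8 0 0 0 0;0 0 0 0 0 0;0 0 0 0 0 0"

```text
time_s: 21.65
tcp_pos: [0.4763, 0.0321, 0.1711]
ee_rot: [[-0.002, -1.0, -0.002], [-1.0, 0.002, -0.0], [0.0, 0.002, -1.0]]
wrist_force: [-0.4, 1.3, 0.3]
gripper_width: 0.851
gripper_force: 0.0
```

```bash
python3 - <<'E'
from h import *
for n in("scene","top"):
    p,d=cams.capture(n);cv2.imwrite(f"pics/{n}3.png",p);np.save(f"{n}3.npy",d)
E
```

```text
(no output)
```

View pics/scene3.png

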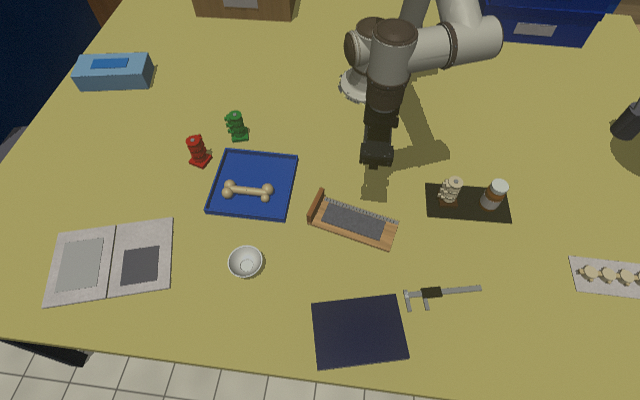

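Both now stand upright on the mat, the spine at (450,190) and the jar at (494,193), and the bone at (248,191) is unmoved. The bone is next.

>>> play_rows:
  commands: "0.15 -0.9 0 0 0 0;0.15 -0.9 0 0 0 0;0.15 -0.9 0 0 0 0;0.15 -0.9 0 0 0 0;0.15 -0.9 0 0 0 0;0.15 -0.9 0 0 0 0;0.15 -0.9 0 0 0 0;0.15 -0.9 0 0 0 0;0.15 -0.9 0 0 0 0;0.15 -0.9 0 0 0 0;0.15 -0.9 0 0 0 0;0.15 -0.9 0 0 0 0;0.07 -0.78 0 0 0 0;0 0 -0.5 0 0 0;0 0 -0.8 0 0 0;0 0 -0.8 0 0 0;0 0 -0.8 0 0 0;0 0 0 0 0 0;0 0 0 0 0 0;0 0 0 0 0 0"
  grip: 60

```text
time_s: 23.75
tcp_pos: [0.5345, -0.3145, 0.0863]
ee_rot: [[0.001, -1.0, 0.002], [-1.0, -0.001, -0.001], [0.001, -0.002, -1.0]]
wrist_force: [-0.7, -0.6, -0.5]
gripper_width: 0.694
gripper_force: 0.0
```

>>> play_rows:
  commands: "-0.05 0 -0.5 0 0 0;0 0 -0.7 0 0 0;0 0 -0.6 0 0 0;0 0 -0.4 0 0 0;0 0 -0.2 0 0 0;0 0 -0.15 0 0 0;0 0 0 0 0 0;0 0 0 0 0 0;0 0 0 0 0 0"

```text
time_s: 24.65
tcp_pos: [0.5322, -0.3146, 0.0091]
ee_rot: [[-0.0, -1.0, 0.001], [-1.0, 0.0, -0.0], [0.0, -0.001, -1.0]]
wrist_force: [0.2, 0.7, 0.5]
gripper_width: 0.693
gripper_force: 0.0
```

>>> play_rows:
  commands: "0 0 0 0 0 0;0 0 0 0 0 0;0 0 0 0 0 0;0 0 0 0 0 0;0 0 0 0 0 0;0 0 0 0 0 0;0 0 0 0 0 0;0 0 0 0 0 0;0 0 0 0 0 0"
  grip: 5

```text
time_s: 25.55
tcp_pos: [0.5317, -0.3145, 0.0083]
ee_rot: [[-0.0, -1.0, 0.0], [-1.0, 0.0, 0.0], [-0.0, -0.0, -1.0]]
wrist_force: [-0.1, 0.3, -0.9]
gripper_width: 0.246
gripper_force: 30.0
```

```bash
python3 - <<'E'
from h import *
s=r.sense();print(s["time_s"],s["tcp_pos"],s["gripper_width"]*87)
p,_=cams.capture("scene");cv2.imwrite("pics/s4.png",cv2.resize(p[130:250,190:340],(750,600)))
E
```

```text
25.55 [ 0.53173383 -0.31446348  0.00834381] 21.366463584763824
```

View pics/s4.png

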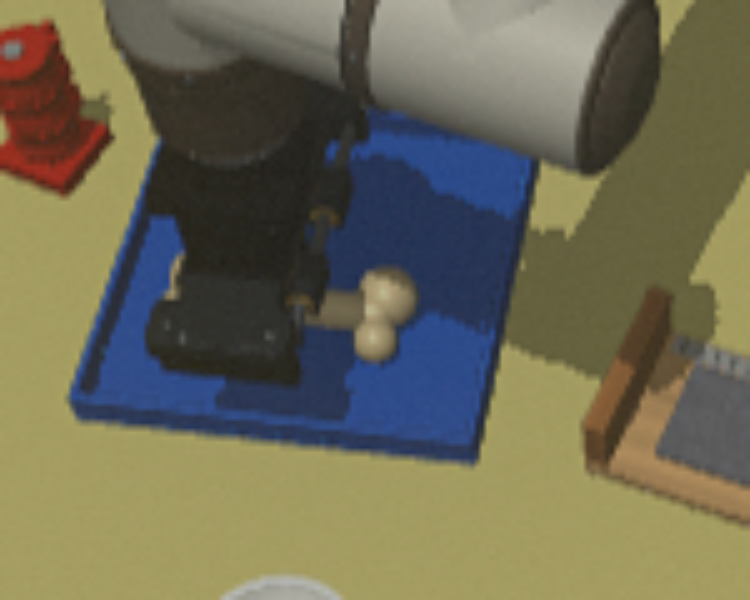

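The bone is gripped, with the opening at 21.4 mm on the 22 mm shaft. Now I'll lift, turn and carry it.

>>> play_rows:
  commands: "0 0 0.3 0 0 0;0 0 0.6 0 0 0;0 0 0.7 0 0 0;0 0 0.8 0 0 0;0 0.3 0.5 0 0 0;0.1 0.6 0.2 0 0 -0.12;0.177 0.75 0 0 0 -0.15;0.177 0.75 0 0 0 -0.15;0.177 0.75 0 0 0 -0.15;0.177 0.75 0 0 0 -0.15;0.177 0.75 0 0 0 -0.15;0.177 0.75 0 0 0 -0.15;0.177 0.75 0 0 0 -0.15;0.177 0.75 0 0 0 -0.15;0.177 0.75 0 0 0 -0.15;0.177 0.75 0 0 0 -0.15;0 0.75 0 0 0 -0.15;0 0.75 0 0 0 0;0 0.55 0 0 0 0;0 0 0 0 0 0"

```text
time_s: 27.6
tcp_pos: [0.5876, 0.0012, 0.1015]
ee_rot: [[-0.26, -0.966, -0.0], [-0.966, 0.26, 0.0], [-0.0, 0.0, -1.0]]
wrist_force: [-0.5, -0.1, -1.9]
gripper_width: 0.243
gripper_force: 30.0
```

>>> play_rows:
  commands: "0 0 0 0 0 0;0 0 0 0 0 0;0 0 0 0 0 0"

```text
time_s: 27.9
tcp_pos: [0.5877, -0.0017, 0.1013]
ee_rot: [[-0.264, -0.965, -0.0], [-0.965, 0.264, -0.0], [0.0, 0.0, -1.0]]
wrist_force: [0.9, -0.2, -1.4]
gripper_width: 0.244
gripper_force: 30.0
```

```bash
python3 - <<'E'
from h import *
s=r.sense();print(s["time_s"],s["tcp_pos"],s["gripper_width"]*87,s["ee_rot"][:,1])
for n in("scene","top"):
    p,_=cams.capture(n);cv2.imwrite(f"pics/{n}5.png",p)
a=cv2.resize(cv2.imread("pics/scene5.png")[140:265,280:430],(750,625))[:600];cv2.imwrite("pics/s5.png",a)
E
```

```text
27.9 [ 0.58766403 -0.00168712  0.10131124] 21.245313279959202 [-9.64563531e-01  2.63850598e-01  2.36906224e-04]
```

View pics/s5.png

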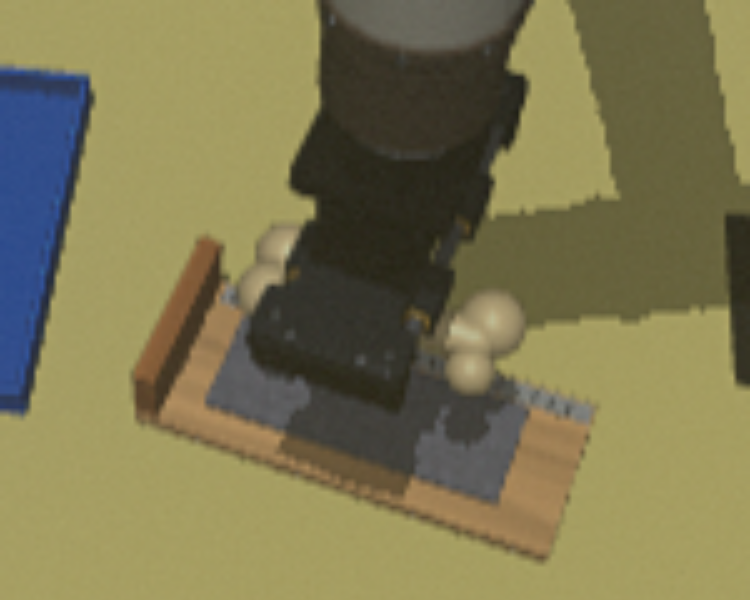

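>>> play_rows:
  commands: "0 0 -0.4 0 0 0.1;0 0 -0.6 0 0 0.05;0 0 -0.6 0 0 0;0 0 -0.5 0 0 0;0 0 -0.3 0 0 0;0 0 -0.2 0 0 0;0 0 -0.1 0 0 0;0 0 0 0 0 0;0 0 0 0 0 0;0 0 0 0 0 0"

```text
time_s: 29.0
tcp_pos: [0.5883, -0.0008, 0.021]
ee_rot: [[-0.241, -0.971, 0.001], [-0.971, 0.241, 0.0], [-0.001, -0.001, -1.0]]
wrist_force: [-0.6, 1.2, -2.0]
gripper_width: 0.24
gripper_force: 30.0
```

>>> play_rows:
  commands: "0 0 -0.04 0 0 0;0 0 0 0 0 0;0 0 0 0 0 0"

```text
time_s: 29.3
tcp_pos: [0.588, -0.0009, 0.0194]
ee_rot: [[-0.241, -0.971, 0.0], [-0.971, 0.241, 0.0], [-0.0, -0.0, -1.0]]
wrist_force: [-0.7, -0.4, 0.2]
gripper_width: 0.245
gripper_force: 30.0
```

>>> play_rows:
  commands: "0 0 0 0 0 0;0 0 0 0 0 0;0 0 0 0 0 0;0 0 0 0 0 0;0 0 0 0 0 0"
  grip: 50

```text
time_s: 29.8
tcp_pos: [0.5879, -0.0009, 0.0192]
ee_rot: [[-0.241, -0.971, 0.0], [-0.971, 0.241, 0.0], [-0.0, -0.0, -1.0]]
wrist_force: [-0.7, 1.3, -0.5]
gripper_width: 0.548
gripper_force: 0.0
```

>>> play_rows:
  commands: "0 0 0.2 0 0 0;0 0 0.5 0 0 0;0 0 0.8 0 0 0;0 0 0.8 0 0 0;0 0 0.9 0 0 0;0 0 0.9 0 0 0;0 0 0.9 0 0 0;-0.6 0.5 0 0 0 0;-0.8 0.8 0 0 0 0;-0.8 0.8 0 0 0 0.4;-0.8 0.8 0 0 0 0.4;-0.6 0.8 0 0 0 0.4;0 0.8 0 0 0 0.4;0 0.8 0 0 0 0.4;0 0.8 0 0 0 0.1;0 0 0 0 0 0;0 0 0 0 0 0"
  grip: 74

```text
time_s: 31.5
tcp_pos: [0.4795, 0.1821, 0.1693]
ee_rot: [[0.072, -0.997, -0.0], [-0.997, -0.072, -0.0], [0.0, 0.0, -1.0]]
wrist_force: [-1.6, 0.1, 0.1]
gripper_width: 0.85
gripper_force: 0.0
```

```bash
python3 - <<'E'
from h import *
for n in("scene","top"):
    p,_=cams.capture(n);cv2.imwrite(f"pics/{n}6.png",p)
    H=cv2.cvtColor(p,cv2.COLOR_BGR2HSV).astype(int);h,s,v=[H[...,k] for k in range(3)]
    B=np.zeros(h.shape,bool)
    if n=="top":B[145:215,245:330]=1
    else:B[185:255,312:400]=1
    m=B&(h>14)&(h<30)&(v>(90 if n=="top" else 120))&(s<140)&(s>40)
    m=cv2.morphologyEx(np.uint8(m),2,np.ones((2,2)));print(n,rect(n,m,.035),big(m).sum())
    pc,_,_=rect(n,B&(s<70)&(v<90),.016);print(pc)
a=cv2.resize(cv2.imread("pics/scene6.png")[180:260,300:420],(600,400));b=cv2.resize(cv2.imread("pics/scene6.png")[165:225,415:525],(600,327));
cv2.imwrite("pics/s6.png",np.vstack([a,b])[:600])
s=r.sense();print(s["tcp_pos"])
E
```

```text
scene (array([592.7,  13.8]), array([217.1, 251.1]), 7.6) 4922
[594.7 -18.3]
top (array([582.3,   3.4]), array([241.4, 199.6]), 89.3) 4078
[584.6  -0.8]
[0.47959766 0.18132008 0.16925267]
```

View pics/s6.png

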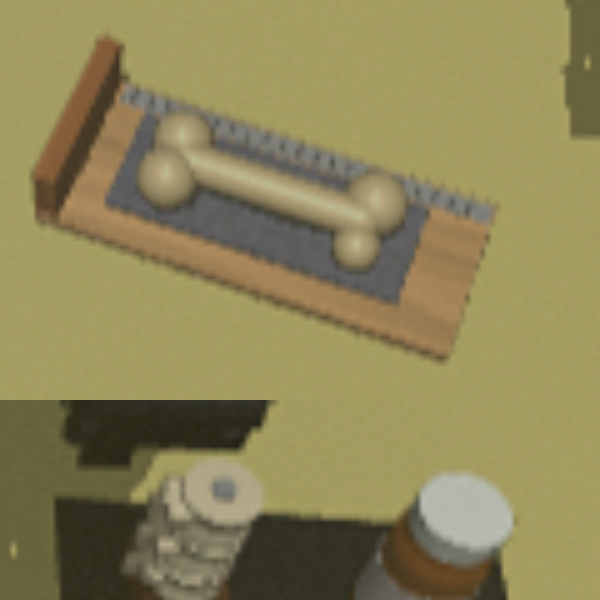

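```bash
python3 - <<'E'
from h import *
f=lambda u,v:(300+u/5-.5,180+v/5-.5)
pc=rays("scene",f(270,205),.016)[0];print("pad",pc.round(4))
e=rays("scene",[f(139,175),f(405,195),f(190,160),f(365,212)],.035);b=np.deg2rad(75.7);ax=np.array([np.cos(b),np.sin(b)]);ay=np.array([-ax[1],ax[0]])
for q in e:
    d=(q-np.r_[.588,-.001,0])[:2];print(q.round(4),(d@ax).round(4),(d@ay).round(4))
# top view too
p=cv2.imread("pics/top6.png");cv2.imwrite("pics/t6.png",cv2.resize(p[145:215,240:345],(735,490),interpolation=2))
E
```

```text
pad [0.5893 0.001  0.016 ]
[ 0.5909 -0.0723  0.035 ] -0.0684 -0.0204
[0.5845 0.0733 0.035 ] 0.0712 0.0218
[ 0.5777 -0.0456  0.035 ] -0.0458 -0.001
[0.598  0.0523 0.035 ] 0.0541 0.0035
```

View pics/t6.png

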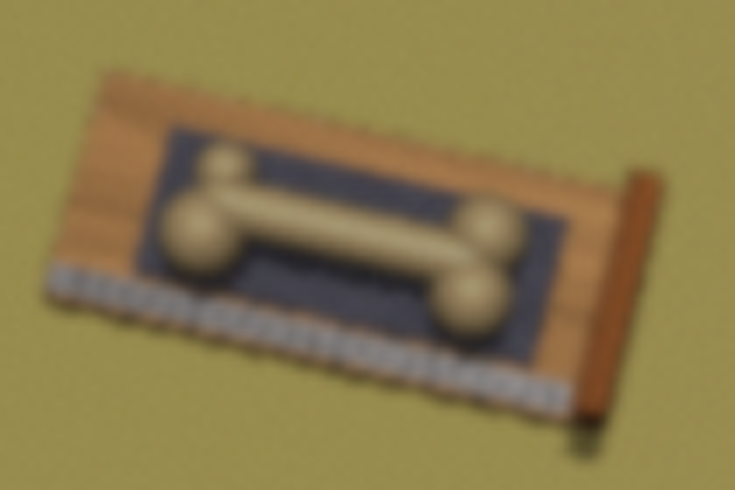

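The bone is centred on the pad to within about 3 mm and lies lengthwise with the board. The spine and jar are still upright on the mat. Next is the spine's return.

>>> play_rows:
  commands: "-0.08 0.6 0 0 0 0.19;0 0.8 0 0 0 0;0 0.8 0 0 0 0;0 0.55 0 0 0 0;0 0 0 0 0 0;0 0 0 0 0 0;0 0 -0.5 0 0 0;0 0 -0.6 0 0 0;0 0 0 0 0 0;0 0 0 0 0 0"
  grip: 74

```text
time_s: 32.6
tcp_pos: [0.4776, 0.2637, 0.1364]
ee_rot: [[0.099, -0.995, -0.0], [-0.995, -0.099, -0.001], [0.001, 0.0, -1.0]]
wrist_force: [0.3, 0.4, 1.4]
gripper_width: 0.848
gripper_force: 0.0
```

>>> play_rows:
  commands: "0 0 -0.5 0 0 0;0 0 -0.7 0 0 0;0 0 -0.7 0 0 0;0 0 -0.5 0 0 0;0 0 -0.3 0 0 0;0 0 -0.1 0 0 0;0 0 0 0 0 0;0 0 0 0 0 0"

```text
time_s: 33.4
tcp_pos: [0.478, 0.265, 0.0531]
ee_rot: [[0.1, -0.995, 0.001], [-0.995, -0.1, 0.001], [-0.001, -0.002, -1.0]]
wrist_force: [0.4, -0.1, -0.2]
gripper_width: 0.851
gripper_force: 0.0
```

>>> play_rows:
  commands: "0 0 0 0 0 0;0 0 0 0 0 0;0 0 0 0 0 0;0 0 0 0 0 0;0 0 0 0 0 0;0 0 0 0 0 0;0 0 0 0 0 0;0 0 0 0 0 0;0 0 0 0 0 0"
  grip: 25

```text
time_s: 34.3
tcp_pos: [0.4773, 0.2645, 0.0522]
ee_rot: [[0.1, -0.995, -0.0], [-0.995, -0.1, -0.0], [0.0, 0.0, -1.0]]
wrist_force: [-1.8, 0.2, 1.7]
gripper_width: 0.454
gripper_force: 30.0
```

>>> play_rows:
  commands: "0 0 0.3 0 0 0;0 0 0.6 0 0 0;0 0 0.7 0 0 0;0 0 0.7 0 0 0;0 -0.3 0.5 0 0 0;0 -0.6 0.2 0 0 0;0 -0.8 0 0 0 0;0 -0.8 0 0 0 0;-0.103 -0.8 0 0 0 0;-0.103 -0.8 0 0 0 0;-0.103 -0.8 0 0 0 0;-0.103 -0.8 0 0 0 0;-0.103 -0.8 0 0 0 0;-0.103 -0.8 0 0 0 0;-0.103 -0.8 0 0 0 0;-0.103 -0.8 0 0 0 0;-0.103 -0.8 0 0 0 0;-0.103 -0.8 0 0 0 0;0 -0.8 0 0 0 0;0 -0.8 0 0 0 0"

```text
time_s: 36.3
tcp_pos: [0.445, -0.1001, 0.1416]
ee_rot: [[0.099, -0.995, -0.002], [-0.995, -0.099, 0.0], [-0.0, 0.001, -1.0]]
wrist_force: [1.0, 0.3, -2.5]
gripper_width: 0.453
gripper_force: 30.0
```

>>> play_rows:
  commands: "0 -0.8 0 0 0 0;0 -0.8 0 0 0 0;0 -0.8 0 0 0 0;0 -0.8 0 0 0 0;0 -0.8 0 0 0 0;0 -0.8 0 0 0 0;0 -0.8 0 0 0 0;0 -0.8 0 0 0 0;0 -0.8 0 0 0 0;0 -0.6 0 0 0 0;0 -0.3 0 0 0 0;0 0 0 0 0 0;0 0 0 0 0 0;0 0 0 0 0 0;0 0 0 0 0 0"

```text
time_s: 37.8
tcp_pos: [0.4465, -0.3407, 0.1423]
ee_rot: [[0.101, -0.995, 0.0], [-0.995, -0.101, 0.0], [-0.0, -0.0, -1.0]]
wrist_force: [0.1, 0.1, -3.3]
gripper_width: 0.451
gripper_force: 30.0
```

>>> play_rows:
  commands: "0 -0.03 -0.5 0 0 0;0 0 -0.7 0 0 0;0 0 -0.7 0 0 0;0 0 -0.5 0 0 0;0 0 -0.3 0 0 0;0 0 -0.2 0 0 0;0 0 -0.07 0 0 0;0 0 0 0 0 0;0 0 0 0 0 0;0 0 0 0 0 0"

```text
time_s: 38.8
tcp_pos: [0.4469, -0.3425, 0.0536]
ee_rot: [[0.1, -0.995, 0.001], [-0.995, -0.1, -0.001], [0.001, -0.001, -1.0]]
wrist_force: [-0.1, 1.0, -3.2]
gripper_width: 0.452
gripper_force: 30.0
```

>>> play_rows:
  commands: "0 0 -0.02 0 0 0;0 0 0 0 0 0;0 0 0 0 0 0"

```text
time_s: 39.1
tcp_pos: [0.4468, -0.3425, 0.0531]
ee_rot: [[0.1, -0.995, 0.001], [-0.995, -0.1, -0.001], [0.001, -0.001, -1.0]]
wrist_force: [-1.2, 0.3, 2.6]
gripper_width: 0.451
gripper_force: 30.0
```

>>> play_rows:
  commands: "0 0 0 0 0 0;0 0 0 0 0 0;0 0 0 0 0 0;0 0 0 0 0 0;0 0 0 0 0 0;0 0 0 0 0 0;0 0 0 0 0 0"
  grip: 74

```text
time_s: 39.8
tcp_pos: [0.4465, -0.3424, 0.0524]
ee_rot: [[0.1, -0.995, -0.0], [-0.995, -0.1, 0.0], [-0.0, 0.0, -1.0]]
wrist_force: [0.3, -0.2, -0.5]
gripper_width: 0.841
gripper_force: 0.0
```

>>> play_rows:
  commands: "0 0 0.4 0 0 0;0 0 0.6 0 0 0;0 0 0.8 0 0 0;0 0 0.8 0 0 0;0 0 0.8 0 0 0;0 0 0.6 0 0 0;0 0 0 0 0 0;0 0.5 0 0 0 0;0 0.9 0 0 0 -0.17;0.1 0.9 0 0 0 -0.2;0.1 0.9 0 0 0 -0.2;0.1 0.9 0 0 0 -0.1;0.1 0.9 0 0 0 0;0.1 0.9 0 0 0 0;0.1 0.9 0 0 0 0;0.1 0.9 0 0 0 0;0.1 0.9 0 0 0 0;0.1 0.9 0 0 0 0;0.1 0.9 0 0 0 0;0 0.9 0 0 0 0"

```text
time_s: 41.8
tcp_pos: [0.4754, -0.0019, 0.1715]
ee_rot: [[-0.0, -1.0, -0.002], [-1.0, 0.0, -0.0], [0.0, 0.002, -1.0]]
wrist_force: [0.6, 0.7, 0.8]
gripper_width: 0.854
gripper_force: 0.0
```

>>> play_rows:
  commands: "0 0.9 0 0 0 0;0 0.9 0 0 0 0;0 0.9 0 0 0 0;0 0.9 0 0 0 0;0 0.9 0 0 0 0;0 0.9 0 0 0 0;0 0.9 0 0 0 0;0 0.9 0 0 0 0;0 0.9 0 0 0 0;0 0.9 0 0 0 0;0 0.9 0 0 0 0;0 0.9 0 0 0 0;0 0 0 0 0 0;0 0 0 0 0 0;0 0 0 0 0 0"
  grip: 76

```text
time_s: 43.3
tcp_pos: [0.4757, 0.3198, 0.1718]
ee_rot: [[-0.001, -1.0, -0.001], [-1.0, 0.001, -0.001], [0.001, 0.001, -1.0]]
wrist_force: [-0.1, -0.3, 0.5]
gripper_width: 0.87
gripper_force: 0.0
```

>>> play_rows:
  commands: "0.02 0.6 0 0 0 0;0 0.8 0 0 0 0;0 0.64 0 0 0 0;0 0 0 0 0 0;0 0 -0.5 0 0 0;0 0 -0.8 0 0 0;0 0 -0.8 0 0 0;0 0 -0.8 0 0 0;0 0 -0.6 0 0 0;0 0 -0.3 0 0 0;0 0 -0.18 0 0 0;0 0 0 0 0 0;0 0 0 0 0 0;0 0 0 0 0 0"

```text
time_s: 44.7
tcp_pos: [0.4776, 0.3823, 0.0541]
ee_rot: [[-0.0, -1.0, 0.001], [-1.0, 0.0, 0.002], [-0.002, -0.001, -1.0]]
wrist_force: [-0.7, 0.5, 0.9]
gripper_width: 0.875
gripper_force: 0.0
```

>>> play_rows:
  commands: "0 0 0 0 0 0;0 0 0 0 0 0;0 0 0 0 0 0;0 0 0 0 0 0;0 0 0 0 0 0;0 0 0 0 0 0;0 0 0 0 0 0;0 0 0 0 0 0"
  grip: 30

```text
time_s: 45.5
tcp_pos: [0.4768, 0.3818, 0.0531]
ee_rot: [[-0.0, -1.0, -0.0], [-1.0, 0.0, -0.0], [0.0, 0.0, -1.0]]
wrist_force: [-3.7, 0.7, 3.1]
gripper_width: 0.589
gripper_force: 30.0
```

>>> play_rows:
  commands: "0 0 0.3 0 0 0;0 0 0.6 0 0 0;0 0 0.7 0 0 0;0 0 0.7 0 0 0;0 -0.3 0.5 0 0 0;0 -0.6 0.2 0 0 0;0 -0.8 0 0 0 0;0 -0.8 0 0 0 0;-0.103 -0.8 0 0 0 0;-0.103 -0.8 0 0 0 0;-0.103 -0.8 0 0 0 0;-0.103 -0.8 0 0 0 0;-0.103 -0.8 0 0 0 0;-0.103 -0.8 0 0 0 0;-0.103 -0.8 0 0 0 0;-0.103 -0.8 0 0 0 0;-0.103 -0.8 0 0 0 0;-0.103 -0.8 0 0 0 0;0 -0.8 0 0 0 0;0 -0.8 0 0 0 0"

```text
time_s: 47.5
tcp_pos: [0.4444, 0.0165, 0.1425]
ee_rot: [[-0.001, -1.0, -0.002], [-1.0, 0.001, -0.0], [0.0, 0.002, -1.0]]
wrist_force: [0.4, -0.2, -1.8]
gripper_width: 0.592
gripper_force: 30.0
```

>>> play_rows:
  commands: "0 -0.8 0 0 0 0;0 -0.8 0 0 0 0;0 -0.8 0 0 0 0;0 -0.8 0 0 0 0;0 -0.8 0 0 0 0;0 -0.8 0 0 0 0;0 -0.8 0 0 0 0;0 -0.8 0 0 0 0;0 -0.8 0 0 0 0;0 -0.8 0 0 0 0;0 -0.8 0 0 0 0;0 -0.5 0 0 0 0;0 0 0 0 0 0;0 0 0 0 0 0;0 0 0 0 0 0;0 0 0 0 0 0"

```text
time_s: 49.1
tcp_pos: [0.4459, -0.2595, 0.143]
ee_rot: [[0.0, -1.0, -0.0], [-1.0, -0.0, 0.0], [-0.0, 0.0, -1.0]]
wrist_force: [0.7, -0.7, -2.7]
gripper_width: 0.59
gripper_force: 30.0
```

>>> play_rows:
  commands: "0 -0.03 -0.5 0 0 0;0 0 -0.7 0 0 0;0 0 -0.7 0 0 0;0 0 -0.5 0 0 0;0 0 -0.3 0 0 0;0 0 -0.2 0 0 0;0 0 -0.06 0 0 0;0 0 0 0 0 0;0 0 0 0 0 0;0 0 0 0 0 0"

```text
time_s: 50.1
tcp_pos: [0.4466, -0.2612, 0.0548]
ee_rot: [[-0.0, -1.0, 0.001], [-1.0, 0.0, -0.0], [0.0, -0.001, -1.0]]
wrist_force: [-0.8, 0.2, -2.4]
gripper_width: 0.587
gripper_force: 30.0
```

>>> play_rows:
  commands: "0 0 -0.02 0 0 0;0 0 0 0 0 0;0 0 0 0 0 0"

```text
time_s: 50.4
tcp_pos: [0.4466, -0.2612, 0.0541]
ee_rot: [[-0.0, -1.0, 0.001], [-1.0, 0.0, -0.0], [0.0, -0.001, -1.0]]
wrist_force: [0.4, -0.9, 0.0]
gripper_width: 0.585
gripper_force: 30.0
```

>>> play_rows:
  commands: "0 0 0 0 0 0;0 0 0 0 0 0;0 0 0 0 0 0;0 0 0 0 0 0;0 0 0 0 0 0;0 0 0 0 0 0"
  grip: 74

```text
time_s: 51.0
tcp_pos: [0.4462, -0.261, 0.0536]
ee_rot: [[-0.0, -1.0, 0.0], [-1.0, 0.0, -0.0], [0.0, -0.0, -1.0]]
wrist_force: [-0.6, 0.5, 0.4]
gripper_width: 0.849
gripper_force: 0.0
```

>>> play_rows:
  commands: "0 0 0.4 0 0 0;0 0 0.6 0 0 0;0 0 0.8 0 0 0;0 0 0.8 0 0 0;0 0 0.8 0 0 0;0 0 0.6 0 0 0;0 0 0.6 0 0 0;0 0.5 0 0 0 0;0 0.9 0 0 0 0;0 0.9 0 0 0 0;0 0.9 0 0 0 0;0 0.9 0 0 0 0;0 0.9 0 0 0 0;0 0.9 0 0 0 0;0 0.9 0 0 0 0;0 0.9 0 0 0 0;0 0.9 0 0 0 0;0 0.9 0 0 0 0;0 0.5 0 0 0 0;0 0 0 0 0 0"

```text
time_s: 53.0
tcp_pos: [0.4464, 0.0404, 0.1926]
ee_rot: [[0.002, -1.0, 0.002], [-1.0, -0.002, 0.001], [-0.001, -0.002, -1.0]]
wrist_force: [-0.8, -0.1, 0.1]
gripper_width: 0.853
gripper_force: 0.0
```

```bash
python3 - <<'E'
from h import *
for n in("scene","top"):
    p,_=cams.capture(n);cv2.imwrite(f"pics/{n}9.png",p)
    for k in("0","9"):
        q=cv2.imread(f"pics/{n}{k}.png");H=cv2.cvtColor(q,cv2.COLOR_BGR2HSV).astype(int)
        B=np.zeros(H.shape[:2],bool)
        if n=="top":B[212:242,372:400]=1
        else:B[143:165,258:281]=1
        print(n,k,"cap",rect(n,B&(H[...,1]<60)&(H[...,2]>110),.105)[0])
        B[:]=0
        if n=="top":B[213:240,403:437]=1
        else:B[143:157,228:252]=1
        m=np.argwhere(B&(H[...,0]<35)&(H[...,2]>100)&(H[...,1]<100));print("   spine px",m.mean(0).round(2),len(m))
a=cv2.resize(cv2.imread("pics/scene9.png")[120:280,190:415],(787,560),interpolation=2);cv2.imwrite("pics/s9.png",a)
print(r.sense()["time_s"],r.sense()["tcp_pos"])
E
```

```text
scene 0 cap [ 450.6 -260.8]
   spine px [149.81 238.81] 181
scene 9 cap [ 451.2 -261.7]
   spine px [150.05 238.16] 179
top 0 cap [ 446.9 -261.4]
   spine px [225.67 419.91] 207
top 9 cap [ 445.7 -261.3]
   spine px [224.86 420.09] 209
53.1 [0.44615141 0.03898774 0.19223413]
```

View pics/s9.png

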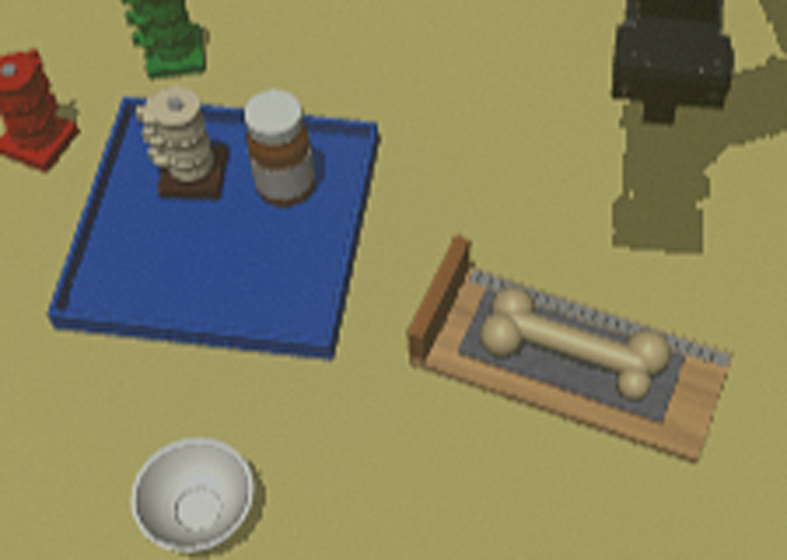

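The jar and spine stand upright in the tray, within about 2 mm of where they started. The bone lies on the pad and the arm is clear of everything, so I'm handing in.

```bash
python3 -c "
from station import r
print(r.finish_job())"
```

```text
the job is handed in; nothing more can be done
None
```

I handed the job in at about 53 s of the 128 s, with no verdict returned: the bone lies lengthwise on the pad about 3 mm off centre, the jar and spine cast stand upright in the tray within about 2 mm of their starting spots, and the arm never went near the caliper or dish.

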